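Push the coupling sleeve up the gutter to its stop

TASK

On the calibration bench, push the round metal sleeve that lies at the low end of the sloped gutter up the slope with the fingertips, over the crest and into the dip against the end stop, so that it stays there and does not roll back. Push it gently and keep it in the gutter, never picking it up, and leave the gauge, the small ring, the wrench and the bottle where they are.

Things in the scene. Friction and masses are not known exactly. Their poses are not given: they have to be found in the camera images.
- sleeve: polished, slightly oiled (slippery) round steel sleeve, a cylinder 60 mm in diameter and 50 mm long, about 0.45 kg, lying across the gutter so that it rolls along it. Origin at its very centre; its y axis is the cylinder's axis. It starts at rest somewhere on the gutter's level lower part and rolls freely when pushed; let go on the slope before the crest, it rolls back down
- gutter: straight aluminium channel screwed down on the bench, 340 mm long, 70 mm wide over all, 54 mm inside; side walls 12 mm above its floor all along. Origin at the centre of its underside, on the bench; x points uphill along it (level), y across it, z up. A lip 6 mm high closes its lower end; an upright steel end stop, its top 75 mm above the bench and its face at x = +160 mm, the upper end
- crest (a point): the crest: the highest point of the gutter's floor, on its middle line, at gutter x = +100 mm, 46.7 mm above the bench; beyond it the floor dips at 9 degrees to 37.2 mm at the end stop. Its axes are the gutter's
- dip (a point): where the sleeve's centre is when it rests in the dip against the end stop: on the middle line, 30 mm beyond the crest, 72.3 mm above the bench
- ramp (a point): foot of the slope: the line, at gutter x = -40 mm, where the level lower part of the floor (from x = -160 mm, 22 mm above the bench) turns up at 10 degrees, straight to the crest; on the middle line. x points up along the sloping floor, z square to it (the sleeve's centre is at z = 30 mm while it lies on the slope)
- gauge: pressure gauge lying on its back, dial up, 100 mm across, 36 mm high, with a brass stem 32 mm long; origin at the centre of its underside; leave alone
- spare: small steel ring standing on end, 44 mm across, 42 mm high; origin at the centre of its underside; leave alone
- wrench: open-ended wrench lying flat, 170 mm long along its x axis; leave alone
- bottle: small upright plastic bottle, 48 mm across, 110 mm high; origin at the centre of its underside; leave alone
Things that resemble listed ones, but are neither listed nor needed, are in the scene too. What is shaped like the sleeve but blue or turquoise is not meant.

How it is judged:
By the outcome, as a careful person would: the job done as asked, in the order asked, and still so for the second after the job is handed in, with the robot touching nothing.
It also fails if it takes over 40 s, if anything falls off the work surface, if the arm or the gripper's body presses on something with over 40 N, if the wrist force passes 120 N, or if a joint passes its speed limit or range.

ROBOT

A 6-joint arm with a two-finger parallel gripper is mounted at the origin on the work surface. World frame = base frame: x ahead of the robot, y to its left, z up, the work surface at z = 0. Lengths are in mm, angles in rad, forces in N, time in s.
With the tool pointing down it reaches from about 400 to 925 mm from the base axis. Payload 12.5 kg.
Tool frame: the origin (TCP) lies at the centre of the arm's flange, where the gripper is bolted on; the fingertips stand 190 mm ahead of it and the grasp point (between the pads) lies 171 mm ahead of it; z points along the fingers, y is the line along which they close (so a half turn about z gives the same grasp; the last joint's range is limited). The gripper opens to 95 mm and grips with 3 to 60 N. Pads are 20 mm wide; open, the fingers measure 119 mm over their backs; the gripper's body (75 mm by 180 mm) begins 59 mm behind the grasp point.
Start: joints at [1.101, 0.491, 1.559, -0, 1.092, -0.106], TCP at [222.369, 584.103, 404.761] pointing down, gripper open.
Joint ranges: [-3.1, 3.1], [-0.84, 2.19], [0.05, 2.79], [-1.13, 4.28], [0.06, 2.93], [-2.69, 2.69]. Speed limits (rad/s): [2.22, 2.22, 2.79, 3.14, 3.14, 3.14].

INTERFACE

Orientations are given as [roll, pitch, yaw] about the fixed x, y, z axes, in that order (R = Rz(yaw) Ry(pitch) Rx(roll)).
In Python, from cell import env, read_camera, search_frame, cut_out gives the robot as it stands. The module is installed in compiled form; this text tells all that it offers.
- The arm moves only by the tool move_arm, never from a script. Its argument "commands" is a list of rows, each a list of 3 entries, a list of its own where there are three numbers: the shift along the world's x, y, z normalised to -1 to 1, where 1 is 0.03 m, then the turn about the world's z normalised to -1 to 1, where 1 is 0.08 rad, then the opening, from -1 (shut) to 1 (fully open), so that 0 is half open. A call has 1 to 20 rows; each row shifts and turns the commanded pose from where the row before left it; what a row does not reach is not made up. A row lasts 1/12 s, in which the tool goes at most 41.7 mm and 7.16 degrees, less where a joint would pass 70% of its speed; a pose out of reach is approached as far as the arm can. A call with a number of a shift or a turn outside -1 to 1 is refused whole. A call with a gripper value outside its range is refused whole. The fingers move at their own pace and stop on an object; the grip force is fixed at half the most. Time passes only in rows, so rows that do not move let the fingers close. It gives the time, the measured TCP pose, the force, the opening and the grip force at its end, in the units of the state.
- env.state(): the state, without advancing time (a new reading comes with each control period).
- read_camera(name): name is "side" or "top" or "wrist"; returns a dict with "image" (384x512x3 uint8, red, green, blue), "fx", "fy", "cx", "cy" (pixels), "rvec" (rotation vector, rad) and "tvec" (3), from world to camera coordinates, as OpenCV has them. Camera axes: x right, y down, z forward; pixel columns grow to the right and rows downward; lengths in mm; the calibration is good to about 2 mm. A picture is of the moment at which its call begins. There is no depth.
- env.job_done(): hands the job in; it is judged then, once.
Trained networks look in a picture, given as the dict that the camera call returned (one of the last four; its "shot" number tells which), for a name from the list of things; names that differ only in an ending like _2 or _b are one class to them, and where a whole thing is asked for, a point or a joint stands for the part that bears it (a point fixed in the world has none). Each returns a list of dicts, best first, with "confidence" (0 to 1); they miss things now and then, are a little off and sometimes report something else, mostly with a low value. They report only what shows in the picture. A call takes as long as a camera call. They do not tell look-alikes from the thing itself.
- search_frame(thing, picture): "at" ([column, row] in pixels, amid what is visible of it).
- cut_out(thing, picture): "region" (384x512 bool, what is visible of it) and "at" ([column, row] in pixels, amid what is visible of it).
The state is a dict: "t": time; "joints": joint angles; "qvel": joint speeds; "tau": joint torques, N m; "eef_pos": TCP position; "tcp_rot": TCP orientation; "ft_force": force on the tool from outside, world axes, zero at the start; "moment": the same for the moment, N m; "opening": opening from 0.0 (shut) to 1.0 (fully open); "grip_force": force on a finger pad.
Only numpy, scipy, OpenCV 4.12 (cv2) and the standard library are available. Lean on these libraries where they do the work, as an engineer would, in place of code of your own. Each camera call takes 0.05 s, during which the arm holds its last target. There are 200 camera calls.

## Working session

There is one attempt and no reset: what is moved stays moved. The work goes in short steps, Python scripts to look and compute and a tool call to move; the robot and the scene stay as the last step left them, time stands still between calls to the robot, and variables do not carry over. Pictures are saved under pics/ and viewed, at most 10 in all, crops included, and the job is handed in when it is done.

Besides the shell and the picture viewer there is one more tool, called after ">>>" as name(argument=value, ...) on one line, values as JSON. move_arm: Moves the arm, as the interface text tells. Its arguments: {"type":"object","properties":{"commands":{"type":"array","items":{"type":"array"}}},"required":["commands"]}

```bash
mkdir -p pics; cat > h.py <<'E'
import numpy as np, cv2
from cell import env, read_camera, search_frame, cut_out
def ray(p,uv):
    R=cv2.Rodrigues(np.array(p["rvec"],float))[0];t=np.array(p["tvec"],float).ravel()
    d=R.T@np.array([(uv[0]-p["cx"])/p["fx"],(uv[1]-p["cy"])/p["fy"],1]);return -R.T@t,d
def onz(p,uv,z):
    o,d=ray(p,uv);return o+d*(z-o[2])/d[2]
def proj(p,X):
    K=np.array([[p["fx"],0,p["cx"]],[0,p["fy"],p["cy"]],[0,0,1.]])
    return cv2.projectPoints(np.array(X,float).reshape(-1,3),np.array(p["rvec"],float),np.array(p["tvec"],float),K,None)[0].reshape(-1,2)
def save(n,im): cv2.imwrite(f"pics/{n}.png",cv2.cvtColor(im,cv2.COLOR_RGB2BGR))
E
python3 - <<'E'
from h import *
P={n:read_camera(n) for n in("top","side")}
for n,p in P.items():
    save(n+"0",p["image"])
    for th,z in(("sleeve",52),("gutter",20),("gauge",36),("spare",42),("wrench",5),("bottle",60)):
        print(n,th,[(np.round(d["at"]),round(d["confidence"],2),np.round(onz(p,d["at"],z))) for d in search_frame(th,p)[:3]])
print(env.state())
E
```

```text
top sleeve [(array([316., 272.]), 0.91, array([ 420., -124.,   52.])), (array([351., 215.]), 0.83, array([ 538., -202.,   52.])), (array([286., 219.]), 0.76, array([531., -63.,  52.]))]
top gutter [(array([212., 201.]), 0.77, array([575.,  99.,  20.]))]
top gauge [(array([204., 252.]), 0.97, array([463., 113.,  36.]))]
top spare [(array([263., 265.]), 0.79, array([434., -14.,  42.])), (array([212., 202.]), 0.19, array([570.,  94.,  42.]))]
top wrench [(array([249., 166.]), 0.95, array([657.,  15.,   5.])), (array([278., 261.]), 0.55, array([441., -49.,   5.])), (array([214., 202.]), 0.48, array([574.,  93.,   5.]))]
top bottle [(array([193., 129.]), 0.88, array([730., 137.,  60.]))]
side sleeve [(array([332., 159.]), 0.95, array([ 535., -172.,   52.])), (array([308., 192.]), 0.75, array([540., -60.,  52.])), (array([381., 197.]), 0.59, array([ 414., -111.,   52.]))]
side gutter [(array([246., 259.]), 0.6, array([579., 114.,  20.]))]
side gauge [(array([308., 285.]), 0.92, array([459., 124.,  36.])), (array([246., 259.]), 0.21, array([573., 124.,  36.]))]
side spare [(array([356., 230.]), 0.56, array([429., -20.,  42.]))]
side wrench []
side bottle [(array([163., 229.]), 0.79, array([721., 151.,  60.]))]
{'t': 0.7, 'joints': array([ 1.10138827e+00,  4.90878163e-01,  1.55891099e+00,  2.60640395e-05,
        1.09169370e+00, -1.05595199e-01]), 'qvel': array([ 7.53567688e-04,  7.31448803e-05,  7.92933839e-04, -3.54447966e-04,
        1.10241392e-03,  1.07306361e-04]), 'tau': array([-1.73247892e-03, -6.12336802e+01, -2.58404982e+01,  6.93782838e-02,
        4.44623712e-02,  6.20995010e-06]), 'eef_pos': array([222.37094022, 584.09508958, 404.77072498]), 'tcp_rot': array([ 3.14148102e+00, -1.14287751e-05,  2.77776778e+00]), 'ft_force': array([ 0.8779946 , -0.13225401,  0.23558492]), 'moment': array([-0.0203016 , -0.00506387, -0.00068222]), 'grip_force': 0.0, 'opening': 0.9970914770798528}
```

View pics/top0.png

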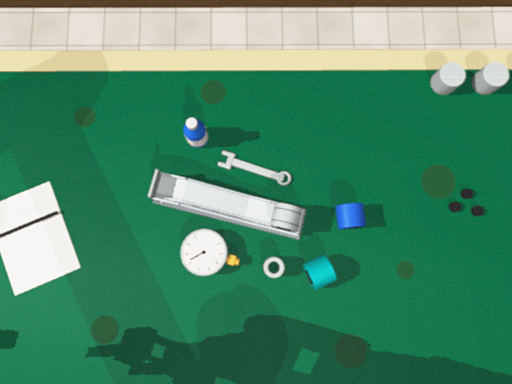

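View pics/side0.png

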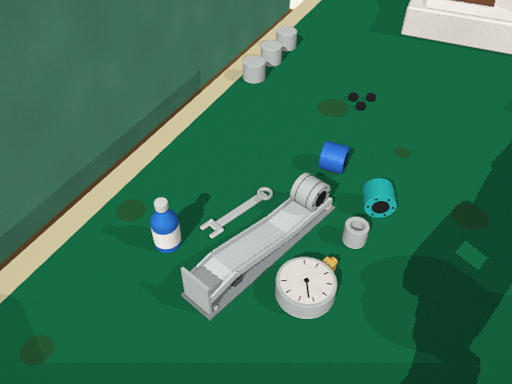

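The top view shows three sleeve-like objects: blue at (351,215), turquoise at (318,272) and steel at (286,217). The steel one is the target, because it is grey and lies in the gutter's low end. The end stop is at the left, near (155,185). Next I'll fit the gutter pose and check it in an enlarged crop.

```bash
cat > fit.py <<'E'
from h import *
from scipy.optimize import minimize
prof=np.array([[-170,0],[-170,34],[-40,34],[100,58.7],[160,49],[160,75],[170,75],[170,0]])
V=np.array([[x,y,z] for x,z in prof for y in(-35,35)],float)
def W(q,X):
    c,s=np.cos(q[2]),np.sin(q[2]);X=np.array(X,float).reshape(-1,3)
    return np.c_[q[0]+c*X[:,0]-s*X[:,1],q[1]+s*X[:,0]+c*X[:,1],X[:,2]]
def sil(p,q):
    m=np.zeros((384,512),np.uint8);u=proj(p,W(q,V))
    for i in range(len(prof)-1):
        cv2.fillConvexPoly(m,cv2.convexHull(np.round(u[2*i:2*i+4]*16).astype(np.int32)),1,shift=4)
    for s in(0,1): cv2.fillPoly(m,[np.round(u[s::2]*16).astype(np.int32)],1,shift=4)
    return m>0
E
python3 - <<'E'
from fit import *
P={n:read_camera(n) for n in("top","side")}
M={};S={}
for n,p in P.items():
    M[n]=cut_out("gutter",p)[0]["region"]
    L=cut_out("sleeve",p); tgt=proj(p,[535,-62,55])[0]
    S[n]=min(L,key=lambda d:np.hypot(*(np.array(d["at"])-tgt)));print(n,S[n]["at"],S[n]["confidence"],M[n].sum(),S[n]["region"].sum())
def cost(q):
    c=0
    for n,p in P.items():
        a=sil(p,q);ig=S[n]["region"]
        c+=((a^M[n])&~ig).sum()/M[n].sum()
    return c
a=onz(P["top"],(157,187),50);b=onz(P["top"],(302,222),20);d=a-b
q0=[*((a+b)/2)[:2],np.arctan2(d[1],d[0])]
r=minimize(cost,q0,method="Nelder-Mead",options=dict(initial_simplex=[np.add(q0,v) for v in([0,0,0],[15,0,0],[0,15,0],[0,0,.1])]))
q=r.x;print(q0,q,r.fun);np.save("q.npy",q)
# sleeve centre: search gutter x by silhouette, z=52
th=np.linspace(0,2*np.pi,40)
for n,p in P.items():
    best=[]
    for x in np.arange(-140,-40,1.):
        X=[[x+30*np.cos(t),y,52+30*np.sin(t)] for y in(-25,25) for t in th]
        m=np.zeros((384,512),np.uint8);cv2.fillConvexPoly(m,cv2.convexHull(proj(p,W(q,X)).round().astype(np.int32)),1)
        best.append((((m>0)^S[n]["region"]).sum(),x))
    print(n,min(best))
    xs=min(best)[1]
    im=p["image"].copy();u0=proj(p,W(q,[0,0,30]))[0]
    im=cv2.resize(im,None,fx=4,fy=4,interpolation=cv2.INTER_CUBIC)
    u=proj(p,W(q,V))*4+1.5
    for s in(0,1): cv2.polylines(im,[u[s::2].astype(np.int32)],True,(255,0,0),1)
    for t in ([xs,0,52],[130,0,72.3],[100,0,46.7]): cv2.circle(im,tuple((proj(p,W(q,t))[0]*4).astype(int)),4,(255,0,255),-1)
    cx,cy=(u0*4).astype(int);save(n+"fit",im[max(0,cy-290):cy+290,max(0,cx-390):cx+390])
print("sleeve/gutter world",W(q,[[xs,0,52],[130,0,72]]))
E
```

```text
top [283.3, 220.2] 0.91 4235 742
side [311.5, 191.8] 0.61 7036 1014
[np.float64(564.8065718734279), np.float64(55.83289691840665), np.float64(1.3352508206968248)] [567.26104396  64.56268332   1.32998422] 0.23373965431952926
top (np.int64(55), np.float64(-132.0))
side (np.int64(148), np.float64(-129.0))
sleeve/gutter world [[536.49565649 -60.71497205  52.        ]
 [598.2649228  190.8114833   72.        ]]
```

View pics/topfit.png

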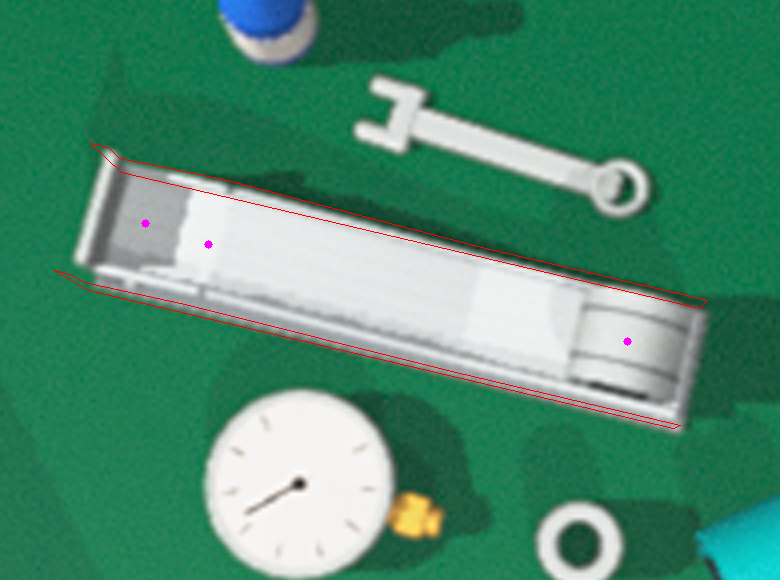

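View pics/sidefit.png

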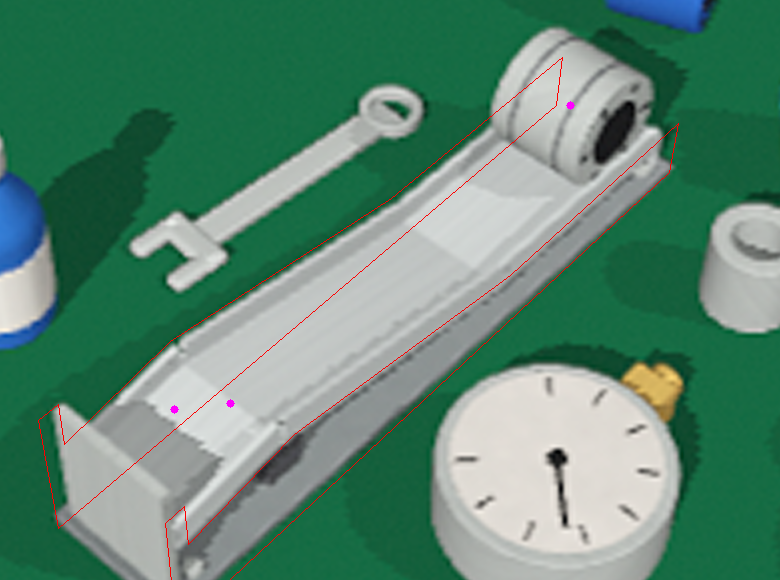

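The crops confirm the steel sleeve in the gutter, but the silhouette fit is about 5–10 mm off along the gutter. I'll refine it using corner points.

```bash
cat > f2.py <<'E'
from fit import *
from scipy.optimize import least_squares
q0=np.load("q.npy");P={n:read_camera(n) for n in("top","side")}
off={}
for n,p in P.items():
    cx,cy=(proj(p,W(q0,[0,0,30]))[0]*4).astype(int);off[n]=np.array([max(0,cx-390),max(0,cy-290)])
# gutter pts -> crop px.  side: crest wall kinks, foot kinks of floor, crest line; top: likewise
obs=dict(side=[([100,35,58.7],(180,345)),([100,-35,58.7],(283,424)),([-40,27,22],(413,231)),([-40,-27,22],(476,267)),([100,27,46.7],(190,366)),([160,-29,75],(170,492)),([160,29,75],(62,404))],
 top=[([160,29,75],(117,153)),([160,-29,75],(90,264)),([-170,35,34],(706,312)),([-170,-35,34],(684,420)),([-40,27,22],(483,266)),([-40,-27,22],(464,345)),([100,35,58.7],(232,187)),([100,-35,58.7],(201,300))])
def res(q,ns):
    return np.concatenate([(proj(P[n],W(q,[o[0] for o in obs[n]]))-(np.array([o[1] for o in obs[n]],float)+off[n])/4).ravel() for n in ns])
for ns in(["top"],["side"],["top","side"]):
    r=least_squares(res,q0,x_scale=[10,10,.1],args=(ns,),loss="soft_l1");print(ns,r.x.round(3));
    for n in ns: print(n,(res(r.x,[n]).reshape(-1,2)).round(1).tolist())
np.save("q2.npy",r.x)
E
python3 f2.py
```

```text
['top'] [567.706  58.175   1.689]
top [[-5.2, 54.7], [-0.9, -0.6], [2.9, 0.3], [3.7, -57.9], [-0.7, 16.2], [1.0, -27.4], [-3.4, 46.1], [1.1, -14.6]]
['side'] [595.994  53.026   1.137]
side [[5.5, 5.2], [-43.1, -40.4], [9.4, 6.8], [-24.4, -19.4], [0.6, 1.4], [-45.1, -45.1], [0.4, -0.1]]
['top', 'side'] [612.939  51.421   1.294]
top [[-3.4, 3.2], [11.5, -50.2], [-2.4, 9.5], [10.8, -48.0], [-3.1, 2.6], [8.1, -40.1], [-4.5, 6.3], [12.7, -52.6]]
side [[5.7, 4.6], [-48.1, -37.8], [0.9, -0.1], [-35.8, -23.7], [0.2, 1.2], [-46.7, -39.2], [3.7, 3.2]]
```

```bash
sed -i 's/for o in obs\[n\]\]))-/for o in obs[n]])*1)-/; s/W(q,\[o\[0\] for o in obs\[n\]\])\*1/W(q,[np.multiply(o[0],[1,-1,1]) for o in obs[n]])/' f2.py; sed -i 's/obs\[n\]\]))-(np/obs[n]]))-(np/' f2.py; grep -n "return np.conc" f2.py; sed -i 's/obs\[n\]\])))-/obs[n]]))-/' f2.py; python3 f2.py
```

```text
11:    return np.concatenate([(proj(P[n],W(q,[np.multiply(o[0],[1,-1,1]) for o in obs[n]]))-(np.array([o[1] for o in obs[n]],float)+off[n])/4).ravel() for n in ns])
['top'] [566.929  58.683   1.322]
top [[-0.2, 0.6], [-1.1, -0.8], [2.8, -2.5], [1.3, 1.7], [0.0, -0.6], [-1.1, 3.1], [0.4, -2.4], [-0.5, 0.7]]
['side'] [566.     63.575   1.31 ]
side [[-2.3, -2.2], [2.3, 1.6], [-1.3, -2.0], [5.3, 4.2], [-1.0, -0.4], [-0.3, -0.2], [1.2, 0.4]]
['top', 'side'] [567.227  60.822   1.321]
top [[-1.2, 0.4], [-2.1, -1.0], [1.8, -2.5], [0.2, 1.7], [-0.9, -0.7], [-2.1, 3.0], [-0.5, -2.6], [-1.5, 0.5]]
side [[-1.7, -3.2], [3.1, 0.3], [-1.5, -3.2], [5.2, 2.7], [-0.5, -1.3], [0.9, -1.4], [2.1, -0.4]]
```

Gutter pose is roughly centre (567, 61) with yaw 1.32, and the top-only and side-only fits differ by about 5 mm along y. The sleeve is at about (536, −63), gutter x ≈ −127. The plan is to turn the tool to yaw 1.32 with the fingers about 24 mm apart and come down behind the sleeve. I'll move over at height first.

>>> move_arm(commands=[[[0.4,-1,0],-1,-0.5],[[0.4,-1,0],-1,-0.5],[[0.4,-1,0],-1,-0.5],[[0.4,-1,0],-1,-0.5],[[0.4,-1,0],-1,-0.5],[[0.4,-1,0],-1,-0.5],[[0.4,-1,0],-1,-0.5],[[0.4,-1,0],-1,-0.5],[[0.4,-1,0],-1,-0.5],[[0.4,-1,0],-1,-0.5],[[0.4,-1,0],-1,-0.5],[[0.4,-1,0],-1,-0.5],[[0.4,-1,0],-1,-0.5],[[0.4,-1,0],-1,-0.5],[[0.4,-1,0],-1,-0.5],[[0.4,-1,0],-1,-0.5],[[0.4,-1,0],-1,-0.5],[[0.4,-1,0],-1,-0.5],[[0.4,-0.8,0],0,-0.5],[[0.4,-0.5,0],0,-0.5]])

```text
t: 2.87
eef_pos: [462.8, 2.9, 404.9]
tcp_rot: [3.141, 0.0, 1.336]
ft_force: [-0.8, 0.8, -0.4]
opening: 0.252
grip_force: 0.0
```

>>> move_arm(commands=[[[0.4,-0.9,0],-0.2,-0.5],[[0.4,-0.9,0],0,-0.5],[[0.4,-0.9,-0.5],0,-0.5],[[0.4,-0.9,-0.7],0,-0.5],[[0.3,-0.6,-0.9],0,-0.5],[[0,0,-0.9],0,-0.5],[[0,0,-0.5],0,-0.5],[[0,0,0],0,-0.5]])

```text
t: 3.53
eef_pos: [519.0, -121.2, 296.9]
tcp_rot: [-3.137, -0.001, 1.321]
ft_force: [0.3, 0.1, -0.3]
opening: 0.251
grip_force: 0.0
```

```bash
python3 - <<'E'
from fit import *
q=np.load("q2.npy");s=env.state();e=s["eef_pos"];print(e,s["tcp_rot"],s["opening"])
c,sn=np.cos(q[2]),np.sin(q[2]);d=e[:2]-q[:2];print("gutter",d[0]*c+d[1]*sn,-d[0]*sn+d[1]*c)
ims=[]
for n in("wrist","top"):
    p=read_camera(n);im=p["image"].copy()
    if n=="top":
        im=cv2.resize(im[140:300,200:413],(512,384),interpolation=cv2.INTER_CUBIC)
    else:
        u=proj(p,W(q,V))
        for k in(0,1): cv2.polylines(im,[u[k::2].astype(np.int32)],True,(255,0,0),1)
        L=cut_out("sleeve",p); print([(d["at"],d["confidence"],onz(p,d["at"],60)) for d in L])
    ims.append(im[:, :400] if 0 else im)
save("w1",cv2.resize(np.vstack(ims),(400,600)) if 0 else ims[0]);save("t1",ims[1])
E
```

```text
[ 518.95334293 -121.22200776  296.86012334] [-3.13662116e+00 -5.08153941e-04  1.32098585e+00] 0.25134482934265834
gutter -188.32801241615257 1.732787211053683
[([135.2, 221.5], 0.97, array([ 434.22179233, -107.14884394,   60.        ])), ([259.5, 123.2], 0.91, array([535.30961345, -63.24972198,  60.        ])), ([274.3, 301.7], 0.79, array([ 514.20010137, -192.28867807,   60.        ]))]
```

View pics/w1.png

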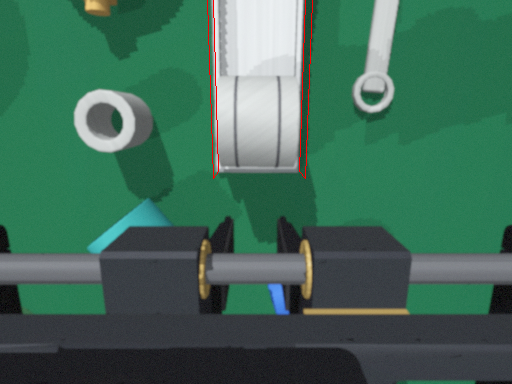

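The wrist view shows the sleeve at (259,123) in the gutter, with the overlay matching to 2–3 mm. The fingers are centred near column 256, behind the sleeve. I'll descend behind the lip and start a gentle push.

>>> move_arm(commands=[[[0,0,-1],0,-0.5],[[0.06,0,-0.9],0,-0.5],[[0,0,-0.33],0,-0.5],[[0,0,0],0,-0.5],[[0.05,0.2,0],0,-0.5],[[0.05,0.2,0],0,-0.5],[[0.05,0.2,0],0,-0.5],[[0.025,0.1,0],0,-0.5],[[0.025,0.1,0],0,-0.5],[[0.025,0.1,0],0,-0.5],[[0.025,0.1,0],0,-0.5],[[0.05,0.2,0],0,-0.5],[[0.05,0.2,0],0,-0.5],[[0.05,0.2,0],0,-0.5],[[0.05,0.2,0],0,-0.5],[[0.05,0.2,0],0,-0.5]])

```text
t: 5.02
eef_pos: [536.3, -60.2, 232.8]
tcp_rot: [-3.142, -0.0, 1.322]
ft_force: [-0.3, -1.0, -0.4]
opening: 0.249
grip_force: 0.1
```

```bash
python3 - <<'E'
from fit import *
q=np.load("q2.npy");s=env.state();e=s["eef_pos"];print(e,s["ft_force"])
c,sn=np.cos(q[2]),np.sin(q[2])
def g(e): d=e[:2]-q[:2];return d[0]*c+d[1]*sn,-d[0]*sn+d[1]*c
print("gutter",g(e))
for n in("wrist","side"):
    p=read_camera(n);print(n,[(d["at"],d["confidence"],g(onz(p,d["at"],60))) for d in search_frame("sleeve",p)])
    save(n+"2",p["image"])
E
```

```text
[536.33137238 -60.18982259 232.80848893] [-0.30978352 -1.02837707 -0.42245301]
gutter (np.float64(-124.89375969648184), np.float64(-0.004772903216256452))
wrist [([250.0, 164.3], 0.57, (np.float64(-82.24549056518177), np.float64(2.6641248146841647)))]
side [([377.1, 197.2], 0.93, (np.float64(-191.73382681488968), np.float64(104.07735685135395))), ([291.2, 205.7], 0.58, (np.float64(-67.2731751921361), np.float64(1.1908298818575282)))]
```

View pics/side2.png

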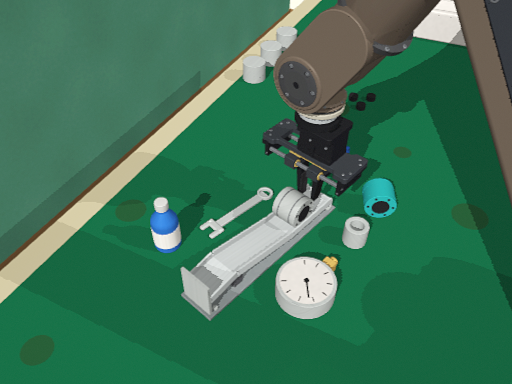

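The side view at (291,206) shows the sleeve rolling ahead of the fingertips, square in the gutter, with about 1 N of force. I'll keep pushing up the slope.

>>> move_arm(commands=[[[0.05,0.2,0],0,-0.5],[[0.05,0.2,0],0,-0.5],[[0.05,0.2,0],0,-0.5],[[0.05,0.2,0],0,-0.5],[[0.05,0.2,0],0,-0.5],[[0.05,0.2,0.02],0,-0.5],[[0.05,0.2,0.036],0,-0.5],[[0.05,0.2,0.036],0,-0.5],[[0.05,0.2,0.036],0,-0.5],[[0.05,0.2,0.036],0,-0.5],[[0.05,0.2,0.036],0,-0.5],[[0.05,0.2,0.036],0,-0.5],[[0.05,0.2,0.036],0,-0.5],[[0.05,0.2,0.036],0,-0.5],[[0.05,0.2,0.036],0,-0.5],[[0.05,0.2,0.036],0,-0.5],[[0.05,0.2,0.036],0,-0.5],[[0.05,0.2,0.036],0,-0.5],[[0.05,0.2,0.036],0,-0.5],[[0.05,0.2,0.036],0,-0.5]])

```text
t: 6.88
eef_pos: [566.3, 59.7, 248.7]
tcp_rot: [3.142, 0.0, 1.322]
ft_force: [-0.6, -3.3, 1.1]
opening: 0.252
grip_force: 1.7
```

```bash
python3 - <<'E'
from fit import *
q=np.load("q2.npy");s=env.state();e=s["eef_pos"];print(e,s["ft_force"])
c,sn=np.cos(q[2]),np.sin(q[2])
def g(e): d=e[:2]-q[:2];return d[0]*c+d[1]*sn,-d[0]*sn+d[1]*c
print("gutter",g(e))
for n in("wrist","side"):
    p=read_camera(n);print(n,[(d["at"],d["confidence"],g(onz(p,d["at"],68))) for d in search_frame("sleeve",p)])
E
```

```text
[566.29478855  59.71293108 248.68507663] [-0.60742443 -3.33486572  1.12509812]
gutter (np.float64(-1.3054307032742443), np.float64(0.6289331322824552))
wrist [([252.0, 162.5], 0.75, (np.float64(41.07057969925461), np.float64(2.405952382006321)))]
side [([376.3, 196.9], 0.87, (np.float64(-183.4635164625056), np.float64(105.82958271433907))), ([330.5, 156.9], 0.71, (np.float64(-218.8495688177021), np.float64(-22.355310009069488))), ([245.3, 236.4], 0.6, (np.float64(46.9301394933702), np.float64(-5.471900455477089))), ([230.9, 268.2], 0.25, (np.float64(110.30815307527531), np.float64(22.762236441402344)))]
```

>>> move_arm(commands=[[[0.05,0.2,0.036],0,-0.5],[[0.05,0.2,0.036],0,-0.5],[[0.05,0.2,0.036],0,-0.5],[[0.05,0.2,0.036],0,-0.5],[[0.05,0.2,0.036],0,-0.5],[[0.05,0.2,0.036],0,-0.5],[[0.05,0.2,0.036],0,-0.5],[[0.04,0.15,0.027],0,-0.5],[[0.025,0.1,0.018],0,-0.5],[[0.025,0.1,0.018],0,-0.5],[[0.025,0.1,0.018],0,-0.5],[[0.025,0.1,0.01],0,-0.5],[[0.025,0.1,0],0,-0.5],[[0.025,0.1,0],0,-0.5],[[0.025,0.1,0],0,-0.5],[[0.025,0.1,0],0,-0.5],[[0.025,0.1,0],0,-0.5],[[0.025,0.1,0],0,-0.5],[[0,0,0],0,-0.5],[[0,0,0],0,-0.5]])

```text
t: 8.75
eef_pos: [585.3, 135.8, 258.8]
tcp_rot: [3.142, 0.0, 1.322]
ft_force: [-0.3, 0.1, -0.1]
opening: 0.25
grip_force: 0.0
```

```bash
python3 - <<'E'
from fit import *
q=np.load("q2.npy");s=env.state();e=s["eef_pos"];print(e,s["ft_force"])
c,sn=np.cos(q[2]),np.sin(q[2])
def g(e): d=e[:2]-q[:2];return d[0]*c+d[1]*sn,-d[0]*sn+d[1]*c
print("gutter",g(e))
ims=[]
for n in("wrist","side"):
    p=read_camera(n);print(n,[(d["at"],d["confidence"],g(onz(p,d["at"],75))) for d in search_frame("sleeve",p)])
    im=p["image"]
    if n=="side": im=im[150:342,130:386]
    ims.append(cv2.resize(im,(400,300)))
save("c3",np.hstack(ims))
E
```

```text
[585.34487089 135.78040202 258.82702734] [-0.28335085  0.13649642 -0.05745177]
gutter (np.float64(77.11034901446261), np.float64(0.9912368535028193))
wrist [([248.2, 138.0], 0.95, (np.float64(131.30667591654077), np.float64(4.660729819763862))), ([408.0, 247.4], 0.38, (np.float64(72.96409632523336), np.float64(-81.49669709499072)))]
side [([332.8, 155.9], 0.9, (np.float64(-217.070696688123), np.float64(-16.50334666712142))), ([210.7, 264.1], 0.64, (np.float64(129.67040950202838), np.float64(-2.3809641972405267))), ([376.0, 198.8], 0.62, (np.float64(-171.97473845783148), np.float64(110.90450222137787))), ([306.8, 288.2], 0.62, (np.float64(63.19376632842326), np.float64(136.91432904007127)))]
```

View pics/c3.png

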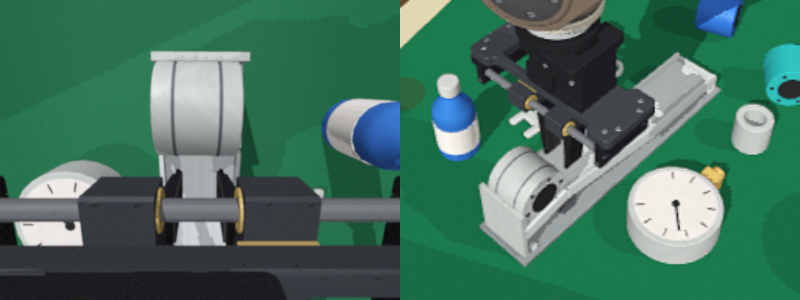

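The sleeve is in the dip against the end stop: wrist half at (197,105), side half at (527,178). The contact force is zero. I'll back off a little, then lift clear.

>>> move_arm(commands=[[[-0.05,-0.2,0.1],0,-0.5],[[-0.1,-0.4,0.3],0,-0.5],[[-0.1,-0.4,0.8],0,-0.5],[[0,0,1],0,-0.5],[[0,0,1],0,-0.5],[[0,0,1],0,-0.5],[[0,0,0.7],0,-0.5],[[0,0,0],0,-0.5],[[0,0,0],0,-0.5],[[0,0,0],0,-0.5],[[0,0,0],0,-0.5],[[0,0,0],0,-0.5]])

```text
t: 9.95
eef_pos: [577.8, 105.4, 404.8]
tcp_rot: [-3.14, 0.001, 1.322]
ft_force: [0.7, 0.2, 0.4]
opening: 0.249
grip_force: 0.0
```

```bash
python3 - <<'E'
from fit import *
q=np.load("q2.npy");c,sn=np.cos(q[2]),np.sin(q[2])
def g(e): d=e[:2]-q[:2];return d[0]*c+d[1]*sn,-d[0]*sn+d[1]*c
ok=False
for n in("side","wrist"):
    p=read_camera(n);L=[g(onz(p,d["at"],75)) for d in search_frame("sleeve",p)];print(n,L)
    ok|=any(abs(a-130)<9 and abs(b)<9 for a,b in L)
print(ok,env.state()["eef_pos"],env.state()["ft_force"])
if ok: print(env.job_done())
E
```

```text
side [(np.float64(-178.1055562363376), np.float64(110.41589103240068)), (np.float64(-211.18780831555623), np.float64(-9.876437011257948)), (np.float64(126.95738182466886), np.float64(-2.029293184992781))]
wrist [(np.float64(130.1512671840225), np.float64(4.1703800598705065))]
True [577.93415437 105.59790885 405.34452307] [0.34887725 0.11183134 0.27921418]
the job is handed in; nothing more can be done
None
```

The steel sleeve was pushed up the slope and over the crest, and was at rest in the dip against the end stop with the arm clear when I handed the job in at about 10 s; no other object was touched.

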